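# Sort the unlabelled wire spools by weight

### The arm

A 7-joint arm with a two-finger parallel gripper is mounted at the origin on the work surface. World frame = base frame: x ahead of the robot, y to its left, z up, the work surface at z = 0. Lengths are in mm, angles in rad, forces in N, time in s.
With the tool pointing down it reaches from about 400 to 875 mm from the base axis. Payload 6.5 kg.
Tool frame: the origin (TCP) lies midway between the tips of the shut fingers; the grasp point (between the pads) lies bot.grip_depth behind it (bot.grip_depth is the distance from the TCP to the grasp point, in mm); z points along the fingers, y is the line along which they close (so a half turn about z gives the same grasp; the last joint's range is limited). The gripper opens to 88 mm and grips with 3 to 60 N. Pads are 18 mm wide; open, the fingers measure 123 mm over their backs; the gripper's body (75 mm by 187 mm) begins 45 mm behind the grasp point.
Start: joints at [1.119, 0.536, -0.004, 1.538, 0.003, 1.067, -0.071], TCP at [244.591, -602.217, 238.716] pointing down, gripper open.
Joint ranges: [-2.7, 2.7], [-0.37, 2.16], [-1.27, 1.26], [0.24, 2.4], [-1.31, 4.45], [0.19, 1.91], [-2.76, 2.76]. Speed limits (rad/s): [2.39, 2.39, 3.14, 3.14, 3.14, 3.14, 3.14].

### API

Orientations are given as a 3x3 rotation matrix whose columns are the frame's x, y, z axes.
In Python, from workcell import status, read_camera, bot gives the robot as it stands. The module is installed in compiled form; this text tells all that it offers.
- The arm moves only by the tool apply_moves, never from a script. Its argument "rows" is a list of rows, each a list of 7 numbers: the shift along the tool's x, y, z scaled (see below), then the turn, a rotation vector about the tool's x, y, z scaled (see below), then the finger opening in mm, from 0 to 88.1. In form: [[x, y, z, ax, ay, az, jaw], ...]. A call has 1 to 10 rows; each row shifts and turns the commanded pose from where the row before left it, along the tool's axes as they then stand; what a row does not reach is not made up. The controller multiplies each number of a shift by 0.025 m and each number of a turn by 0.1 rad. A row lasts 1/10 s, in which the tool goes at most 50 mm and 8.59 degrees, less where a joint would pass 70% of its speed; a pose out of reach is approached as far as the arm can. A call with a number of a shift or a turn outside -1 to 1 is refused whole. A call with a gripper value outside its range is refused whole. The fingers move at their own pace and stop on an object; "force" is the grip in N (left out, the last holds). Time passes only in rows, so rows that do not move let the fingers close. It gives the time, the measured TCP pose, the force, the opening and the grip force at its end, in the units of the state.
- status.observe(): the state, without advancing time (a new reading comes with each control period).
- read_camera(name): name is "scene" or "top" or "wrist"; returns a dict with "frame" (420x560x3 uint8, red, green, blue), "fx", "fy", "cx", "cy" (pixels), "origin" and "rotation" of the camera in the world. Camera axes: x right, y up, looking along -z (the intrinsics and any distortion apply to the point x, -y, -z); pixel columns grow to the right and rows downward; lengths in mm; the calibration is good to about 2 mm. A picture is of the moment at which its call begins. There is no depth.
- bot.finish_job(): hands the job in; it is judged then, once.
The state is a dict: "time": time; "qpos": joint angles; "joint_velocities": joint speeds; "tau": joint torques, N m; "tool_pos": TCP position; "eef_rot": TCP orientation; "force": force on the tool from outside, world axes, zero at the start; "torque": the same for the moment, N m; "grip_width": finger opening in mm; "grasp_force": force on a finger pad.
Only numpy, scipy, OpenCV 4.12 (cv2) and the standard library are available. Lean on these libraries where they do the work, as an engineer would, in place of code of your own. Each camera call takes 0.05 s, during which the arm holds its last target. There are 200 camera calls.

### The job

The labels have come off the spools of bright wire on the spool rack: some are steel, for hanging lamps, and some are aluminium, which looks just the same but weighs less than half as much. Take every spool off its post, feel by its weight which wire it is, and put the steel ones in the drawer and the aluminium ones in the open plywood tray. Finish by pushing the drawer fully home against its stop, and leave the other things on the bench where they are.

Things in the scene. Friction and masses are not known exactly. Their poses are not given: they have to be found in the camera images.
- rack: fixed spool rack, left or right of the drawer unit: plywood board 244 x 200 x 18 mm with six upright wooden posts 14 mm thick, tops 88 mm above the bench, at x = -82, 0, 82 and y = -60, 60 mm of its frame. Origin: centre of the board's underside, on the bench. The middle of a spool on a post is 46 mm above the bench
- spool_1: full spool of bright wire: black flanged reel, 66 mm across, 56 mm high, 24 mm through bore, wound almost to the flange edge. Origin at its middle (28 mm above its underside), z along the bore. Starts standing on a rack post. Steel (0.55 to 0.7 kg in all) or aluminium (0.2 to 0.28 kg); both kinds look alike and the names tell nothing
- spool_2: full spool of bright wire: black flanged reel, 66 mm across, 56 mm high, 24 mm through bore, wound almost to the flange edge. Origin at its middle (28 mm above its underside), z along the bore. Starts standing on a rack post. Steel (0.55 to 0.7 kg in all) or aluminium (0.2 to 0.28 kg); both kinds look alike and the names tell nothing
- spool_3: full spool of bright wire: black flanged reel, 66 mm across, 56 mm high, 24 mm through bore, wound almost to the flange edge. Origin at its middle (28 mm above its underside), z along the bore. Starts standing on a rack post. Steel (0.55 to 0.7 kg in all) or aluminium (0.2 to 0.28 kg); both kinds look alike and the names tell nothing
- spool_4: full spool of bright wire: black flanged reel, 66 mm across, 56 mm high, 24 mm through bore, wound almost to the flange edge. Origin at its middle (28 mm above its underside), z along the bore. Starts standing on a rack post. Steel (0.55 to 0.7 kg in all) or aluminium (0.2 to 0.28 kg); both kinds look alike and the names tell nothing
- spool_5: full spool of bright wire: black flanged reel, 66 mm across, 56 mm high, 24 mm through bore, wound almost to the flange edge. Origin at its middle (28 mm above its underside), z along the bore. Starts standing on a rack post. Steel (0.55 to 0.7 kg in all) or aluminium (0.2 to 0.28 kg); both kinds look alike and the names tell nothing
- spool_6: full spool of bright wire: black flanged reel, 66 mm across, 56 mm high, 24 mm through bore, wound almost to the flange edge. Origin at its middle (28 mm above its underside), z along the bore. Starts standing on a rack post. Steel (0.55 to 0.7 kg in all) or aluminium (0.2 to 0.28 kg); both kinds look alike and the names tell nothing
- tray: loose open plywood tray, 252 (x) x 146 (y) x 50 mm high outside, walls and floor 6 mm thick; origin at the centre of its underside, on the bench; room for three spools side by side along its x. It stands on the other side of the drawer unit from the rack, and can be pushed about (0.9 kg)
- cabinet: fixed low wooden drawer unit, 182 (x) x 262 (y) x 105 mm high, one drawer whose front faces the robot (-x of its frame); origin at the centre of its underside, on the bench
- drawer (a joint): how far the drawer is pulled out towards the robot (along the unit's -x), m: 0 = home against its hidden stop, 0.15 = full out against its other stop, when its whole inside lies in front of the unit. It runs with about 2 N of friction, and stays where it is left
- drawer_in (a point): centre of the drawer's inside floor, 20 mm above the bench; moves with the drawer, axes as the drawer unit's. Inside 140 (x) x 224 (y) mm; side and back walls rise 60 mm above the floor, the front 80 mm (258 wide, 12 thick; walls 6 mm); the unit's top leaves 75 mm free above the floor. Room for three spools side by side along y
- drawer_handle (a point): middle of the drawer's bar handle: steel bar 11 mm thick, 120 mm long, level, along y, 35 mm out from the drawer's front and 80 mm above the bench (25 mm below the unit's top)
- chisel_1: chisel with a beech handle, 260 mm long, lying on the left beyond the rack or tray. Leave it alone
- chisel_2: chisel with a beech handle, 260 mm long, lying at the right. Leave it alone
- hammer: joiner's hammer lying at the left. Leave it alone
- tape: roll of masking tape lying flat, 100 mm across, 36 mm high. Leave it alone
- glue: upright white glue bottle, 64 mm across, 190 mm tall. Leave it alone
- offcut: wood offcut, 150 x 60 x 32 mm. Leave it alone
Not all that is in view belongs to the job. Leave any purple, turquoise or yellow look-alike of the spool_1 alone.

How it is judged (in metres and radians):
On the way, in this order (a step that is already met when the one before it is completed fails the run):
1. the drawer is pulled open by 100 mm or more (value of joint drawer above 0.1 m), for 0.2 s.
2. every spool lies in its right place, steel in the drawer and aluminium in the tray (told by the weight it rests with) ((((x of spool_1 in the frame of drawer_in between -0.07 and 0.07 m and y of spool_1 in the frame of drawer_in between -0.112 and 0.112 m and z of spool_1 in the frame of drawer_in between 0.015 and 0.05 m) and contact force between spool_1 and cabinet above 4.1 N) or ((x of spool_1 in the frame of tray between -0.12 and 0.12 m and y of spool_1 in the frame of tray between -0.067 and 0.067 m and z of spool_1 in the frame of tray between 0.02 and 0.058 m) and contact force between spool_1 and tray below 4.1 N)) and (((x of spool_2 in the frame of drawer_in between -0.07 and 0.07 m and y of spool_2 in the frame of drawer_in between -0.112 and 0.112 m and z of spool_2 in the frame of drawer_in between 0.015 and 0.05 m) and contact force between spool_2 and cabinet above 4.1 N) or ((x of spool_2 in the frame of tray between -0.12 and 0.12 m and y of spool_2 in the frame of tray between -0.067 and 0.067 m and z of spool_2 in the frame of tray between 0.02 and 0.058 m) and contact force between spool_2 and tray below 4.1 N)) and (((x of spool_3 in the frame of drawer_in between -0.07 and 0.07 m and y of spool_3 in the frame of drawer_in between -0.112 and 0.112 m and z of spool_3 in the frame of drawer_in between 0.015 and 0.05 m) and contact force between spool_3 and cabinet above 4.1 N) or ((x of spool_3 in the frame of tray between -0.12 and 0.12 m and y of spool_3 in the frame of tray between -0.067 and 0.067 m and z of spool_3 in the frame of tray between 0.02 and 0.058 m) and contact force between spool_3 and tray below 4.1 N)) and (((x of spool_4 in the frame of drawer_in between -0.07 and 0.07 m and y of spool_4 in the frame of drawer_in between -0.112 and 0.112 m and z of spool_4 in the frame of drawer_in between 0.015 and 0.05 m) and contact force between spool_4 and cabinet above 4.1 N) or ((x of spool_4 in the frame of tray between -0.12 and 0.12 m and y of spool_4 in the frame of tray between -0.067 and 0.067 m and z of spool_4 in the frame of tray between 0.02 and 0.058 m) and contact force between spool_4 and tray below 4.1 N)) and (((x of spool_5 in the frame of drawer_in between -0.07 and 0.07 m and y of spool_5 in the frame of drawer_in between -0.112 and 0.112 m and z of spool_5 in the frame of drawer_in between 0.015 and 0.05 m) and contact force between spool_5 and cabinet above 4.1 N) or ((x of spool_5 in the frame of tray between -0.12 and 0.12 m and y of spool_5 in the frame of tray between -0.067 and 0.067 m and z of spool_5 in the frame of tray between 0.02 and 0.058 m) and contact force between spool_5 and tray below 4.1 N)) and (((x of spool_6 in the frame of drawer_in between -0.07 and 0.07 m and y of spool_6 in the frame of drawer_in between -0.112 and 0.112 m and z of spool_6 in the frame of drawer_in between 0.015 and 0.05 m) and contact force between spool_6 and cabinet above 4.1 N) or ((x of spool_6 in the frame of tray between -0.12 and 0.12 m and y of spool_6 in the frame of tray between -0.067 and 0.067 m and z of spool_6 in the frame of tray between 0.02 and 0.058 m) and contact force between spool_6 and tray below 4.1 N))), for 0.2 s.
At the end, for the whole second after the job is handed in: every steel spool rests on the drawer's floor (weight there over 4.1 N, middle within the walls, 15 to 50 mm above the floor), every aluminium spool on the tray's (under 4.1 N, middle 20 to 58 mm above the tray's underside), and the drawer is home to within 6 mm (all of step 2 and value of joint drawer below 0.006 m and linear speed of each of spool_1, spool_2, spool_3, spool_4, spool_5, spool_6 below 0.05 m/s); the robot touches nothing.
It fails at once if a chisel, the hammer, the tape, the glue bottle or the offcut is shifted by more than 40 mm (distance of any of chisel_1, chisel_2, hammer, tape, glue, offcut from where it was at the start of the episode above 0.04 m).
Of spool_1, spool_2, spool_3, spool_4, spool_5, spool_6 only 4 to 5 are there at a start; the rules pass over those that are not, and their reading is None.
At some moment in a run one of tray may be knocked a few centimetres aside while the robot is not near it.
Once in a run the grip may slacken for a moment while it holds something.
It also fails if it takes over 210 s, if anything falls off the work surface, if the arm or the gripper's body presses on something with over 40 N, if the wrist force passes 120 N, or if a joint passes its speed limit or range.

## Working session

There is one attempt and no reset: what is moved stays moved. The work goes in short steps, Python scripts to look and compute and a tool call to move; the robot and the scene stay as the last step left them, time stands still between calls to the robot, and variables do not carry over. Pictures are saved under pics/ and viewed, at most 14 in all, crops included, and the job is handed in when it is done.

Besides the shell and the picture viewer there is one more tool, called after "Request:" by a JSON object that holds its "api" and its "payload", one argument or row to a line. apply_moves: Moves the arm, as the interface text tells. Its arguments: {"type":"object","properties":{"rows":{"type":"array","items":{"type":"array","items":{"type":"number"}}},"force":{"type":"number"}},"required":["rows"]}

```bash
mkdir -p pics; cat > h.py <<'E'
import numpy as np, cv2, json
from workcell import status, read_camera, bot
def snap(n,f):
    c=read_camera(n); cv2.imwrite(f'pics/{f}.png',c['frame'][:,:,::-1]); 
    np.save(f'pics/{f}.npy',c,allow_pickle=True); return c
def load(f): return np.load(f'pics/{f}.npy',allow_pickle=True).item()
def pix2w(c,u,v,z):
    d=np.array([(u-c['cx'])/c['fx'],-(v-c['cy'])/c['fy'],-1.0]); d=np.array(c['rotation']).reshape(3,3)@d
    o=np.array(c['origin']); return (o+d*(z-o[2])/d[2]).round(1)
def w2pix(c,p):
    q=np.array(c['rotation']).reshape(3,3).T@(np.array(p)-np.array(c['origin']))
    return (c['cx']+c['fx']*q[0]/-q[2], c['cy']-c['fy']*q[1]/-q[2])
E
python3 - <<'E'
from h import *
for n in('scene','top'):
    c=snap(n,n); print({k:(np.array(v).round(3).tolist()) for k,v in c.items() if k!='frame'})
s=status.observe(); print({k:np.array(v).round(3).tolist() for k,v in s.items()}, bot.grip_depth)
E
```

```text
{'fx': 494.264, 'fy': 494.264, 'cx': 273.91, 'cy': 205.484, 'origin': [1271.788, -1219.408, 1038.3], 'rotation': [[0.848, -0.294, 0.44], [0.53, 0.469, -0.707], [0.002, 0.833, 0.553]]}
{'fx': 439.271, 'fy': 439.271, 'cx': 281.236, 'cy': 206.413, 'origin': [265.555, -19.958, 1575.719], 'rotation': [[0.02, 0.985, -0.172], [-1.0, 0.022, 0.006], [0.01, 0.172, 0.985]]}
{'time': 0.1, 'qpos': [1.119, 0.537, -0.004, 1.539, 0.003, 1.067, -0.071], 'joint_velocities': [-0.0, -0.002, 0.002, -0.001, -0.0, -0.001, 0.0], 'tau': [0.003, -57.207, 0.994, -25.223, -0.056, 0.013, 0.0], 'tool_pos': [244.356, -601.736, 237.921], 'eef_rot': [[0.926, 0.376, -0.001], [0.376, -0.926, 0.001], [-0.0, -0.002, -1.0]], 'force': [0.738, 1.084, 0.109], 'torque': [0.04, -0.036, -0.002], 'grasp_force': 0.0, 'grip_width': 88.184} 18.700000000000003
```

View pics/top.png

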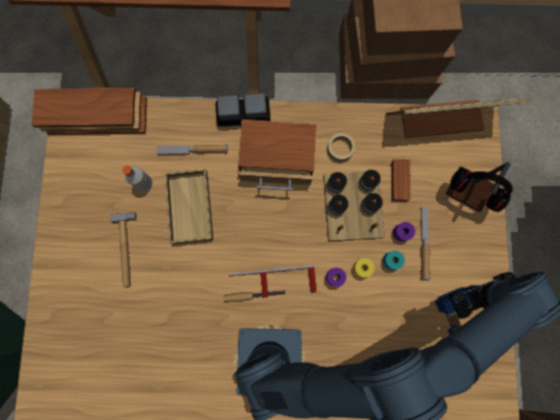

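View pics/scene.png

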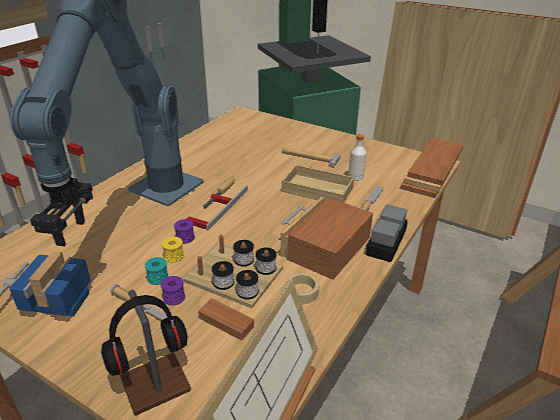

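The top view shows four black spools on the rack, at about (338,183), (370,180), (338,205) and (372,204). Two posts are empty, at (341,229) and (374,227). The purple, turquoise and yellow look-alikes at (405,232), (336,278), (395,260) and (365,268) are not on the rack, so I leave them alone. The tray is at (189,207) and the drawer handle at (274,187). I'll enlarge a crop to confirm.

```bash
python3 - <<'E'
from h import *
c=load('top'); f=c['frame'][:,:,::-1]
a=cv2.resize(f[110:250,230:430],None,fx=4,fy=4,interpolation=cv2.INTER_CUBIC); cv2.imwrite('pics/c1.png',a)
a=cv2.resize(f[110:260,140:330],None,fx=4,fy=4,interpolation=cv2.INTER_CUBIC); cv2.imwrite('pics/c2.png',a)
E
```

```text
(no output)
```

View pics/c1.png

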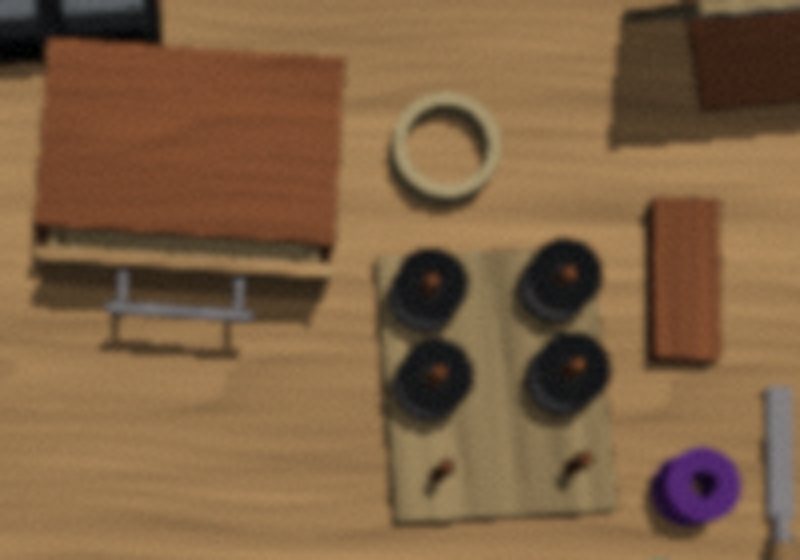

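View pics/c2.png

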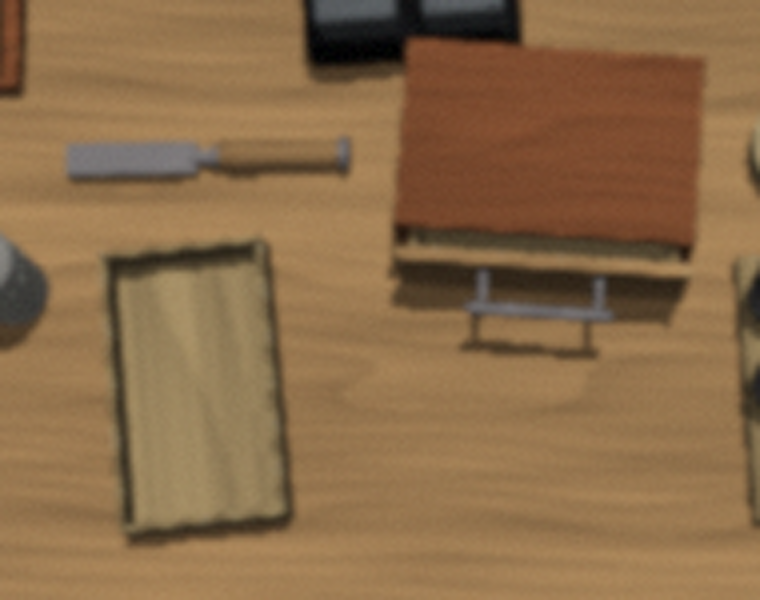

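```bash
python3 - <<'E'
from h import *
c=load('top')
A=lambda x,y,z:pix2w(c,230+(x+.5)/4-.5,110+(y+.5)/4-.5,z)
B=lambda x,y,z:pix2w(c,140+(x+.5)/4-.5,110+(y+.5)/4-.5,z)
P=np.array([A(x,y,88) for x,y in[(432,280),(570,271),(438,372),(575,365),(446,466),(584,458)]]);print('posts',P)
# fit rack frame: rows along x +82,0,-82; y +60,-60
L=np.array([(82,60),(82,-60),(0,60),(0,-60),(-82,60),(-82,-60)],float)
def fit(L,P):
    a=P.mean(0);X=(L-L.mean(0)).T@(P-a);u,s,v=np.linalg.svd(X);R=(u@v).T;R=v.T@u.T
    t=a-R@L.mean(0); return R,t,(R@L.T).T+t-P
R,t,e=fit(L,P[:,:2]);print('rack',np.arctan2(R[1,0],R[0,0]),t,e.round(1));print('posts fit',((R@L.T).T+t).round(1))
h=[A(108,306,80),A(250,315,80)];print('handle',h,(h[0]+h[1])/2)
C=np.array([A(x,y,105) for x,y in[(36,226),(330,246),(50,38),(343,60)]])
R,t,e=fit(np.array([(-91,131),(-91,-131),(91,131),(91,-131)],float),C[:,:2]);print('cab',np.arctan2(R[1,0],R[0,0]),t,e.round(1))
print('front top edges(z100)',A(36,250,100),A(328,265,100), 'handle local',R.T@((h[0]+h[1])[:2]/2-t))
T=np.array([B(x,y,50) for x,y in[(105,258),(265,242),(290,518),(128,536)]]);
R,t,e=fit(np.array([(126,73),(126,-73),(-126,-73),(-126,73)],float),T[:,:2]);print('tray',np.arctan2(R[1,0],R[0,0]),t,e.round(1))
E
```

```text
posts [[ 624.  -224.    88. ]
 [ 634.8 -344.4   88. ]
 [ 542.8 -229.1   88. ]
 [ 551.5 -347.5   88. ]
 [ 461.3 -235.7   88. ]
 [ 470.7 -353.9   88. ]]
rack 0.07189108893105976 [ 547.51666667 -289.1       ] [[ 1.   0.6]
 [-1.2  1.3]
 [ 0.4 -0.2]
 [ 0.3 -1.4]
 [ 0.1  0.6]
 [-0.7 -0.9]]
posts fit [[ 625.  -223.4]
 [ 633.6 -343.1]
 [ 543.2 -229.3]
 [ 551.8 -348.9]
 [ 461.4 -235.1]
 [ 470.  -354.8]]
handle [array([596.3,  57.3,  80. ]), array([591.1, -66.4,  80. ])] [593.7   -4.55  80.  ]
cab -0.049744421120698525 [738.825 -10.75 ] [[-5.5  4.4]
 [-6.6 -3.4]
 [ 5.5  1.4]
 [ 6.6 -2.4]]
front top edges(z100) [640.  119.9 100. ] [ 632.4 -132.5  100. ] handle local [-145.25376881   -1.02385156]
tray 0.13810397665394938 [525.075 294.95 ] [[ 0.4  1.4]
 [ 2.6 -1.7]
 [-0.8 -2.5]
 [-2.3  2.8]]
```

```bash
cat >> h.py <<'E'
def plan(x,y,z,h,maxs=.95):
    """N equal rows that take the tool (pointing down) to x,y,z, heading h of tool x"""
    s=status.observe(); R=np.array(s['eef_rot']).reshape(3,3); p=np.array(s['tool_pos'])
    h0=np.arctan2(R[1,0],R[0,0]); dh=(h-h0+np.pi)%(2*np.pi)-np.pi; d=np.array([x,y,z])-p
    for N in range(1,80):
        S=np.zeros((2,2))
        for k in range(N):
            a=h0+dh*(k+.5)/N; S+=np.array([[np.cos(a),np.sin(a)],[np.sin(a),-np.cos(a)]])
        v=np.r_[np.linalg.solve(S,d[:2]),-d[2]/N]/25; w=-dh/N/.1
        if max(abs(v).max(),abs(w),np.linalg.norm(v)/1.9)<=maxs: break
    # tilt error as tool-frame rotvec
    Rt=np.column_stack([[np.cos(h0),np.sin(h0),0],[np.sin(h0),-np.cos(h0),0],[0,0,-1]])
    t=cv2.Rodrigues(R.T@Rt)[0].ravel()
    print('now',p.round(1),'h',h0.round(3),'t',round(s['time'],1),'F',np.round(s['force'],2),'w',round(s['grip_width'],1),'g',round(s['grasp_force'],1))
    print('N',N,'v',v.round(3),'az',round(w,3),'tilt(scaled)',(t/.1).round(3))
E
python3 -c "
from h import *
plan(593.7,-4.5,200,1.525)"
```

```text
now [ 244.4 -601.7  237.9] h 0.386 t 0.1 F [0.74 1.08 0.11] w 88.2 g 0.0
N 31 v [ 0.939 -0.081  0.049] az -0.367 tilt(scaled) [-0.016  0.001 -0.   ]
```

Request:
{"api": "apply_moves", "payload": {
  "rows": [
    [0.94,-0.08,0.05,0,0,-0.37,24],
    [0.94,-0.08,0.05,0,0,-0.37,24],
    [0.94,-0.08,0.05,0,0,-0.37,24],
    [0.94,-0.08,0.05,0,0,-0.37,24],
    [0.94,-0.08,0.05,0,0,-0.37,24],
    [0.94,-0.08,0.05,0,0,-0.37,24],
    [0.94,-0.08,0.05,0,0,-0.37,24],
    [0.94,-0.08,0.05,0,0,-0.37,24],
    [0.94,-0.08,0.05,0,0,-0.37,24],
    [0.94,-0.08,0.05,0,0,-0.37,24]
  ]
}}

```text
time: 1.1
tool_pos: [434.4, -461.3, 226.1]
eef_rot: [[0.726, 0.688, -0.0], [0.688, -0.726, -0.0], [-0.0, 0.0, -1.0]]
force: [0.1, 0.0, -0.4]
grip_width: 24.4
grasp_force: 0.0
```

Request:
{"api": "apply_moves", "payload": {
  "rows": [
    [0.94,-0.08,0.05,0,0,-0.37,24],
    [0.94,-0.08,0.05,0,0,-0.37,24],
    [0.94,-0.08,0.05,0,0,-0.37,24],
    [0.94,-0.08,0.05,0,0,-0.37,24],
    [0.94,-0.08,0.05,0,0,-0.37,24],
    [0.94,-0.08,0.05,0,0,-0.37,24],
    [0.94,-0.08,0.05,0,0,-0.37,24],
    [0.94,-0.08,0.05,0,0,-0.37,24],
    [0.94,-0.08,0.05,0,0,-0.37,24],
    [0.94,-0.08,0.05,0,0,-0.37,24]
  ]
}}

```text
time: 2.1
tool_pos: [559.1, -262.6, 213.6]
eef_rot: [[0.428, 0.904, -0.0], [0.904, -0.428, -0.0], [-0.0, -0.0, -1.0]]
force: [0.8, -0.5, -0.2]
grip_width: 23.9
grasp_force: 0.0
```

```bash
python3 -c "
from h import *
plan(593.7,-4.5,200,1.525)"
```

```text
now [ 559.1 -262.6  213.6] h 1.129 t 2.1 F [ 0.82 -0.47 -0.22] w 23.9 g 0.0
N 11 v [ 0.947 -0.105  0.049] az -0.36 tilt(scaled) [-0.  0. -0.]
```

Request:
{"api": "apply_moves", "payload": {
  "rows": [
    [0.95,-0.1,0.05,0,0,-0.36,24],
    [0.95,-0.1,0.05,0,0,-0.36,24],
    [0.95,-0.1,0.05,0,0,-0.36,24],
    [0.95,-0.1,0.05,0,0,-0.36,24],
    [0.95,-0.1,0.05,0,0,-0.36,24],
    [0.95,-0.1,0.05,0,0,-0.36,24],
    [0.95,-0.1,0.05,0,0,-0.36,24],
    [0.95,-0.1,0.05,0,0,-0.36,24],
    [0.95,-0.1,0.05,0,0,-0.36,24],
    [0.95,-0.1,0.05,0,0,-0.36,24]
  ]
}}

```text
time: 3.1
tool_pos: [600.4, -28.7, 201.1]
eef_rot: [[0.082, 0.997, 0.0], [0.997, -0.082, -0.0], [-0.0, 0.0, -1.0]]
force: [0.1, 0.3, -0.2]
grip_width: 24.1
grasp_force: 0.0
```

Request:
{"api": "apply_moves", "payload": {
  "rows": [
    [0.95,-0.1,0.05,0,0,-0.36,24],
    [0,0,0,0,0,0,24],
    [0,0,0,0,0,0,24]
  ]
}}

```text
time: 3.4
tool_pos: [599.9, -6.3, 199.9]
eef_rot: [[0.048, 0.999, -0.0], [0.999, -0.048, -0.0], [-0.0, -0.0, -1.0]]
force: [-0.5, 0.2, 1.1]
grip_width: 23.7
grasp_force: 0.0
```

```bash
python3 -c "
from h import *
c=snap('wrist','w1'); print({k:(np.array(v).round(3).tolist()) for k,v in c.items() if k!='frame'})
plan(593.7,-4.5,65,1.525)
for y in(-60,60):
  print(w2pix(c,(593.7-y*0.045*-1,-4.5+y,80)))
"
```

```text
{'fx': 294.291, 'fy': 294.291, 'cx': 280.411, 'cy': 211.665, 'origin': [603.587, 72.189, 345.386], 'rotation': [[0.999, 0.044, 0.014], [-0.046, 0.953, 0.301], [-0.0, -0.301, 0.954]]}
now [600.   -7.5 199.9] h 1.521 t 3.5 F [-0.2   0.02  0.08] w 24.2 g 0.0
N 6 v [ 0.018 -0.043  0.899] az -0.006 tilt(scaled) [-0.001  0.01  -0.   ]
(np.float64(274.18405548651856), np.float64(262.55609905447164))
(np.float64(273.1287514121349), np.float64(139.11690601659546))
```

View pics/w1.png

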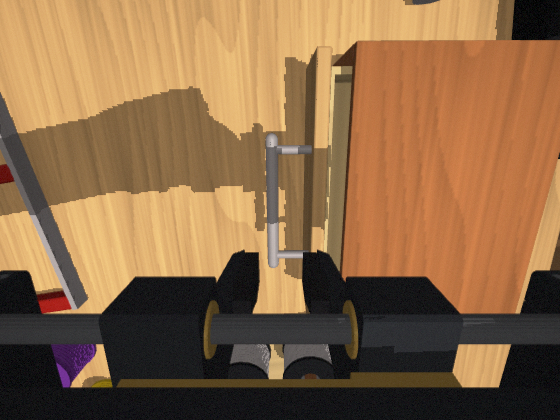

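```bash
python3 -c "
from h import *
c=load('w1')
print(pix2w(c,272,138,80),pix2w(c,273,263,80),'front',pix2w(c,317,50,100),pix2w(c,331,50,100),'cab',pix2w(c,357,42,105),pix2w(c,342,270,105))
plan(593,-4.5,65,1.525)"
```

```text
[595.5  56.5  80. ] [589.8 -64.9  80. ] front [633.1 119.8 100. ] [643.5 119.3 100. ] cab [661.5 122.6 105. ] [653.7 -62.  105. ]
now [600.   -7.5 199.9] h 1.521 t 3.5 F [-0.2   0.02  0.08] w 24.2 g 0.0
N 6 v [ 0.018 -0.047  0.899] az -0.006 tilt(scaled) [-0.001  0.01  -0.   ]
```

Request:
{"api": "apply_moves", "payload": {
  "rows": [
    [0.02,-0.28,0,0,0,0,24],
    [0,0,0.9,0,0,0,24],
    [0,0,0.9,0,0,0,24],
    [0,0,0.9,0,0,0,24],
    [0,0,0.9,0,0,0,24],
    [0,0,0.9,0,0,0,24],
    [0,0,0.9,0,0,0,24]
  ]
}}

```text
time: 4.15
tool_pos: [592.6, -7.4, 64.2]
eef_rot: [[0.051, 0.999, -0.0], [0.999, -0.051, -0.001], [-0.001, -0.0, -1.0]]
force: [-0.1, 0.1, -0.3]
grip_width: 24.0
grasp_force: 0.0
```

Request:
{"api": "apply_moves", "payload": {
  "rows": [
    [0,0,0,0,0,0,5],
    [0,0,0,0,0,0,5],
    [0,0,0,0,0,0,5],
    [0,0,0,0,0,0,5],
    [0,0,0,0,0,0,5]
  ],
  "force": 30
}}

```text
time: 4.65
tool_pos: [592.6, -6.7, 65.1]
eef_rot: [[0.05, 0.999, -0.001], [0.999, -0.05, -0.001], [-0.001, -0.001, -1.0]]
force: [-1.1, -0.9, -6.9]
grip_width: 9.9
grasp_force: 30.0
```

Request:
{"api": "apply_moves", "payload": {
  "rows": [
    [0,-0.3,0,0,0,0,5],
    [0,-0.6,0,0,0,0,5],
    [0,-0.6,0,0,0,0,5],
    [0,-0.6,0,0,0,0,5],
    [0,-0.6,0,0,0,0,5],
    [0,-0.6,0,0,0,0,5],
    [0,-0.6,0,0,0,0,5],
    [0,-0.6,0,0,0,0,5],
    [0,-0.5,0,0,0,0,5],
    [0,-0.2,0,0,0,0,5]
  ]
}}

```text
time: 5.65
tool_pos: [461.6, -1.0, 65.1]
eef_rot: [[0.05, 0.999, -0.001], [0.999, -0.05, -0.002], [-0.002, -0.001, -1.0]]
force: [1.9, -6.0, -13.8]
grip_width: 10.0
grasp_force: 30.0
```

Request:
{"api": "apply_moves", "payload": {
  "rows": [
    [0,-0.08,0,0,0,0,5],
    [0,0,0,0,0,0,5]
  ]
}}

```text
time: 5.85
tool_pos: [459.9, -1.0, 65.1]
eef_rot: [[0.05, 0.999, -0.001], [0.999, -0.05, -0.002], [-0.002, -0.001, -1.0]]
force: [-0.6, -5.8, -9.2]
grip_width: 10.4
grasp_force: 30.0
```

Request:
{"api": "apply_moves", "payload": {
  "rows": [
    [0,0,0,0,0,0,24],
    [0,0,0,0,0,0,24],
    [0,0,-0.5,0,0,0,24],
    [0,0,-0.9,0,0,0,24],
    [0,0,-0.9,0,0,0,24],
    [0,0,-0.9,0,0,0,24],
    [0,0,-0.6,0,0,0,88],
    [0,0,0,0,0,0,88]
  ]
}}

```text
time: 6.65
tool_pos: [463.1, 1.1, 162.9]
eef_rot: [[0.049, 0.999, 0.006], [0.999, -0.049, 0.0], [0.0, 0.006, -1.0]]
force: [0.2, 0.2, -0.7]
grip_width: 37.9
grasp_force: 0.0
```

```bash
python3 -c "
from h import *
plan(543.2,-229.3,150,0.072)"
```

```text
now [463.1   1.1 162.9] h 1.522 t 6.7 F [ 0.2   0.15 -0.72] w 37.9 g 0.0
N 16 v [-0.297  0.596  0.032] az 0.906 tilt(scaled) [ 0.057 -0.004 -0.   ]
```

Request:
{"api": "apply_moves", "payload": {
  "rows": [
    [-0.3,0.6,0.03,0.05,0,0.91,88],
    [-0.3,0.6,0.03,0,0,0.91,88],
    [-0.3,0.6,0.03,0,0,0.91,88],
    [-0.3,0.6,0.03,0,0,0.91,88],
    [-0.3,0.6,0.03,0,0,0.91,88],
    [-0.3,0.6,0.03,0,0,0.91,88],
    [-0.3,0.6,0.03,0,0,0.91,88],
    [-0.3,0.6,0.03,0,0,0.91,88]
  ]
}}

```text
time: 7.45
tool_pos: [549.9, -96.4, 153.2]
eef_rot: [[0.703, 0.711, -0.005], [0.711, -0.703, 0.001], [-0.003, -0.004, -1.0]]
force: [0.2, 1.0, -0.2]
grip_width: 88.0
grasp_force: 0.0
```

Request:
{"api": "apply_moves", "payload": {
  "rows": [
    [-0.3,0.6,0.03,0,0,0.91,88],
    [-0.3,0.6,0.03,0,0,0.91,88],
    [-0.3,0.6,0.03,0,0,0.91,88],
    [-0.3,0.6,0.03,0,0,0.91,88],
    [-0.3,0.6,0.03,0,0,0.91,88],
    [-0.3,0.6,0.03,0,0,0.91,88],
    [-0.3,0.6,0.03,0,0,0.91,88],
    [-0.3,0.6,0.03,0,0,0.91,88],
    [0,0,0,0,0,0,88],
    [0,0,0,0,0,0,88]
  ]
}}

```text
time: 8.45
tool_pos: [551.2, -226.9, 147.2]
eef_rot: [[0.998, 0.068, -0.005], [0.068, -0.998, 0.001], [-0.005, -0.001, -1.0]]
force: [0.3, -0.7, 0.7]
grip_width: 87.8
grasp_force: 0.0
```

```bash
python3 -c "
from h import *
c=snap('wrist','w2')
for p in [(625,-223.4),(633.6,-343.1),(543.2,-229.3),(551.8,-348.9)]: print(w2pix(c,(*p,88)))
plan(543.2,-229.3,150,0.072)"
```

```text
(np.float64(283.7346104276656), np.float64(124.84930850011077))
(np.float64(464.19347619598466), np.float64(124.48454994161538))
(np.float64(283.6049469085054), np.float64(238.63064342362492))
(np.float64(443.4316843249816), np.float64(238.45263758490253))
now [ 551.4 -226.2  147.3] h 0.069 t 8.5 F [ 0.85  0.78 -0.91] w 87.9 g 0.0
N 1 v [-0.337  0.099 -0.109] az -0.028 tilt(scaled) [-0.018  0.049 -0.   ]
```

View pics/w2.png

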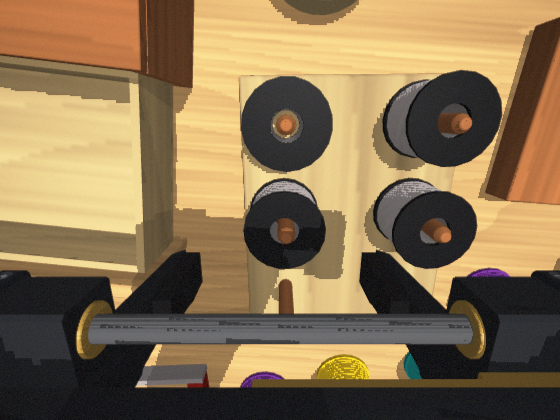

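Request:
{"api": "apply_moves", "payload": {
  "rows": [
    [-0.34,0.1,0,-0.02,0.05,-0.03,88],
    [0,0,0,0,0,0,88],
    [0,0,0.8,0,0,0,88],
    [0,0,0.8,0,0,0,88],
    [0,0,0.8,0,0,0,88],
    [0,0,0.8,0,0,0,88],
    [0,0,0.8,0,0,0,88],
    [0,0,0.1,0,0,0,88],
    [0,0,0,0,0,0,60],
    [0,0,0,0,0,0,60]
  ],
  "force": 40
}}

```text
time: 9.5
tool_pos: [543.5, -231.0, 46.1]
eef_rot: [[0.998, 0.069, 0.002], [0.069, -0.998, -0.002], [0.001, 0.002, -1.0]]
force: [0.5, -0.5, 0.0]
grip_width: 74.4
grasp_force: 0.0
```

Request:
{"api": "apply_moves", "payload": {
  "rows": [
    [0,0,0,0,0,0,55],
    [0,0,0,0,0,0,55],
    [0,0,0,0,0,0,55],
    [0,0,0,0,0,0,55]
  ]
}}

```text
time: 9.9
tool_pos: [543.6, -230.8, 46.1]
eef_rot: [[0.998, 0.069, 0.002], [0.069, -0.998, -0.001], [0.002, 0.002, -1.0]]
force: [-1.6, 2.1, 5.9]
grip_width: 66.2
grasp_force: 40.0
```

Gripped at 66 mm. Next I lift and weigh it.

Request:
{"api": "apply_moves", "payload": {
  "rows": [
    [0,0,-0.5,0,0,0,55],
    [0,0,-0.8,0,0,0,55],
    [0,0,-0.8,0,0,0,55],
    [0,0,-0.8,0,0,0,55],
    [0,0,-0.8,0,0,0,55],
    [0,0,-0.5,0,0,0,55],
    [0,0,0,0,0,0,55],
    [0,0,0,0,0,0,55],
    [0,0,0,0,0,0,55]
  ]
}}

```text
time: 10.8
tool_pos: [541.8, -230.4, 148.8]
eef_rot: [[0.998, 0.069, -0.002], [0.069, -0.998, -0.0], [-0.002, 0.0, -1.0]]
force: [-0.1, -1.2, -5.6]
grip_width: 65.8
grasp_force: 40.0
```

```bash
python3 -c "
from h import *
plan(543.2,-229.3,150,0.072)
for i in range(6): read_camera('wrist'); print(np.round(status.observe()['force'],2))
c=snap('top','t2');c=snap('scene','s2')
"
```

```text
now [ 541.8 -230.4  148.8] h 0.069 t 10.8 F [-0.12 -1.23 -5.65] w 65.8 g 40.0
N 1 v [ 0.058 -0.039 -0.05 ] az -0.031 tilt(scaled) [0.003 0.022 0.   ]
[-0.47 -0.04 -6.54]
[-0.02 -0.61 -6.5 ]
[ 0.18 -0.03 -5.96]
[ 0.12  0.03 -6.6 ]
[ 0.62  0.68 -5.33]
[-0.32 -0.46 -5.76]
```

View pics/t2.png

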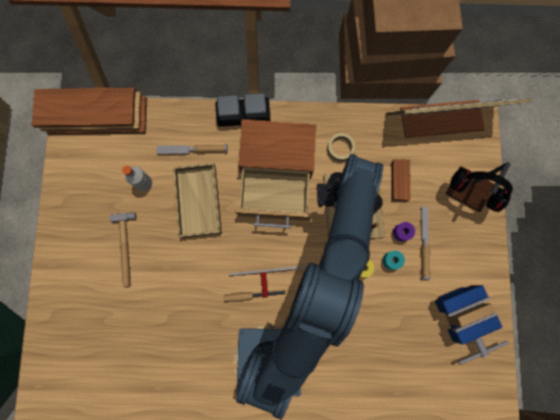

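This spool is steel: about 6.0 N, so about 0.62 kg. The top view shows the drawer fully open at (272,193), and the tray has already been knocked aside to about (198,201). Next I check the drawer position against picture w2.

```bash
python3 -c "
from h import *
c=load('w2');t=load('t2')
a=-.045;D=np.array([576.8,-3.5]);R=np.array([[np.cos(a),-np.sin(a)],[np.sin(a),np.cos(a)]])
for l in [(70,-112),(-70,-112),(-70,-118),(70,-118)]: print('w2',np.round(w2pix(c,(*(D+R@l),80)),1))
for l in [(70,112),(70,-112),(-70,-112),(-70,112)]: print('t2',np.round(w2pix(t,(*(D+R@l),80)),1))
f=t['frame'][:,:,::-1][150:250,165:325]; cv2.imwrite('pics/c3.png',cv2.resize(f,None,fx=5,fy=5,interpolation=cv2.INTER_CUBIC))
x,y=D+R@(0,-73); print(x,y); plan(x,y,150,1.525)"
```

```text
w2 [128.8  87.1]
w2 [136.1 272.3]
w2 [143.5 273.1]
w2 [137.9  88.3]
t2 [243.4 170.4]
t2 [307.2 174.6]
t2 [305. 214.]
t2 [240.2 209.7]
573.5161085752508 -76.4260999718925
now [ 542.8 -230.7  149.8] h 0.069 t 11.2 F [-0.58  0.59 -6.13] w 66.0 g 40.0
N 16 v [ 0.36  -0.235 -0.   ] az -0.91 tilt(scaled) [0.011 0.002 0.   ]
```

View pics/c3.png

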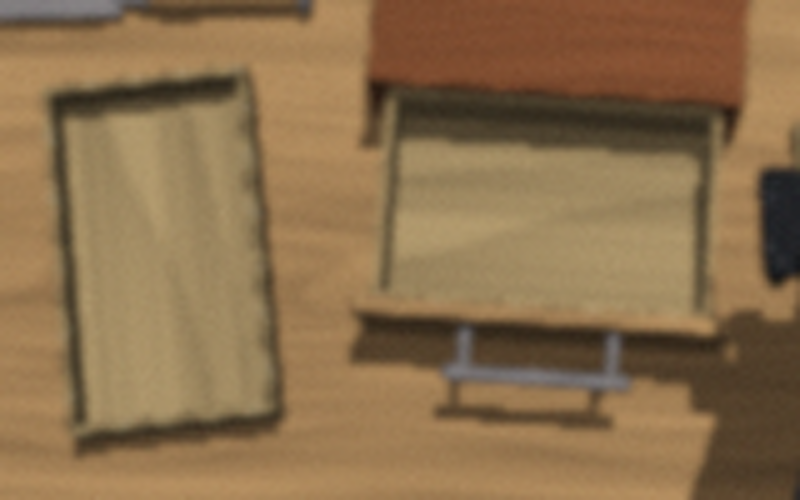

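Request:
{"api": "apply_moves", "payload": {
  "rows": [
    [0.36,-0.24,0,0,0,-0.91,55],
    [0.36,-0.24,0,0,0,-0.91,55],
    [0.36,-0.24,0,0,0,-0.91,55],
    [0.36,-0.24,0,0,0,-0.91,55],
    [0.36,-0.24,0,0,0,-0.91,55],
    [0.36,-0.24,0,0,0,-0.91,55],
    [0.36,-0.24,0,0,0,-0.91,55],
    [0.36,-0.24,0,0,0,-0.91,55]
  ]
}}

```text
time: 12.0
tool_pos: [590.5, -160.4, 149.8]
eef_rot: [[0.696, 0.718, 0.0], [0.718, -0.696, -0.001], [-0.001, 0.001, -1.0]]
force: [-0.7, -0.0, -6.7]
grip_width: 65.9
grasp_force: 40.0
```

Request:
{"api": "apply_moves", "payload": {
  "rows": [
    [0.36,-0.24,0,0,0,-0.91,55],
    [0.36,-0.24,0,0,0,-0.91,55],
    [0.36,-0.24,0,0,0,-0.91,55],
    [0.36,-0.24,0,0,0,-0.91,55],
    [0.36,-0.24,0,0,0,-0.91,55],
    [0.36,-0.24,0,0,0,-0.91,55],
    [0.36,-0.24,0,0,0,-0.91,55],
    [0.36,-0.24,0,0,0,-0.91,55],
    [0,0,0,0,0,0,55],
    [0,0,0,0,0,0,55]
  ]
}}

```text
time: 13.0
tool_pos: [579.3, -77.3, 149.9]
eef_rot: [[0.049, 0.999, 0.0], [0.999, -0.049, -0.002], [-0.002, 0.0, -1.0]]
force: [-0.2, -0.3, -5.6]
grip_width: 66.2
grasp_force: 40.0
```

```bash
python3 -c "
from h import *
c=snap('wrist','w3')
a=-.045;D=np.array([576.8,-3.5]);R=np.array([[np.cos(a),-np.sin(a)],[np.sin(a),np.cos(a)]])
for l in [(70,112,80),(-70,112,80),(-70,112,20),(70,112,20),(-70,0,80),(-70,0,20)]: print(l,np.round(w2pix(c,(*(D+R@l[:2]),l[2])),1))
plan(573.5,-76.4,46,1.525)"
```

```text
(70, 112, 80) [388.9 -72.7]
(-70, 112, 80) [150.6 -72.1]
(-70, 112, 20) [182.8 -24.8]
(70, 112, 20) [361.9 -25.2]
(-70, 0, 80) [172.2 126.3]
(-70, 0, 20) [195.6 124.6]
now [579.4 -77.7 149.9] h 1.522 t 13.1 F [-0.37  0.29 -5.85] w 65.6 g 40.0
N 5 v [ 0.008 -0.047  0.831] az -0.006 tilt(scaled) [0.005 0.019 0.   ]
```

View pics/w3.png

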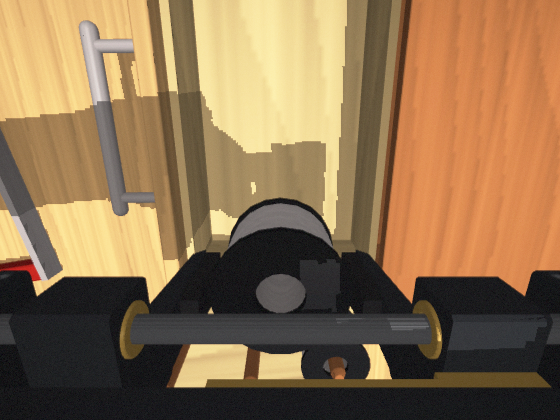

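Request:
{"api": "apply_moves", "payload": {
  "rows": [
    [0.03,-0.16,0,0,0,0,55],
    [0,0,0.8,0,0,0,55],
    [0,0,0.8,0,0,0,55],
    [0,0,0.8,0,0,0,55],
    [0,0,0.8,0,0,0,55],
    [0,0,0.6,0,0,0,55],
    [0,0,0.2,0,0,0,55],
    [0,0,0,0,0,0,55]
  ]
}}

```text
time: 13.85
tool_pos: [575.2, -76.2, 49.7]
eef_rot: [[0.047, 0.999, -0.0], [0.999, -0.047, -0.001], [-0.001, -0.0, -1.0]]
force: [0.1, 0.2, -5.6]
grip_width: 66.2
grasp_force: 40.0
```

```bash
python3 -c "
from h import *
plan(575.5,-76.4,48,1.525)"
```

```text
now [575.2 -76.2  49.7] h 1.524 t 13.8 F [ 0.1   0.2  -5.56] w 66.2 g 40.0
N 1 v [-0.007  0.014  0.066] az -0.008 tilt(scaled) [-0.001  0.014 -0.   ]
```

Request:
{"api": "apply_moves", "payload": {
  "rows": [
    [0,0,0.07,0,0,0,55],
    [0,0,0,0,0,0,76],
    [0,0,0,0,0,0,76],
    [0,0,-0.5,0,0,0,76],
    [0,0,-0.9,0,0,0,76],
    [0,0,-0.9,0,0,0,76],
    [0,0,-0.9,0,0,0,76],
    [0,0,-0.9,0,0,0,76],
    [0,0,0,0,0,0,88]
  ]
}}

```text
time: 14.75
tool_pos: [577.9, -75.8, 155.1]
eef_rot: [[0.046, 0.999, 0.008], [0.999, -0.046, -0.002], [-0.002, 0.008, -1.0]]
force: [-0.0, 0.2, -0.7]
grip_width: 82.0
grasp_force: 0.0
```

```bash
python3 -c "
from h import *
c=snap('wrist','w4')
plan(625,-223.4,150,0.072)"
```

```text
now [576.7 -75.9 153.2] h 1.525 t 14.8 F [-0.54 -0.09  0.05] w 86.0 g 0.0
N 16 v [-0.197  0.376  0.008] az 0.908 tilt(scaled) [0.049 0.016 0.   ]
```

Request:
{"api": "apply_moves", "payload": {
  "rows": [
    [-0.2,0.38,0,0,0,0.91,88],
    [-0.2,0.38,0,0,0,0.91,88],
    [-0.2,0.38,0,0,0,0.91,88],
    [-0.2,0.38,0,0,0,0.91,88],
    [-0.2,0.38,0,0,0,0.91,88],
    [-0.2,0.38,0,0,0,0.91,88],
    [-0.2,0.38,0,0,0,0.91,88],
    [-0.2,0.38,0,0,0,0.91,88]
  ]
}}

```text
time: 15.6
tool_pos: [630.4, -139.0, 149.9]
eef_rot: [[0.701, 0.713, -0.001], [0.713, -0.701, -0.001], [-0.001, -0.0, -1.0]]
force: [-0.4, 0.5, 0.2]
grip_width: 87.6
grasp_force: 0.0
```

Request:
{"api": "apply_moves", "payload": {
  "rows": [
    [-0.2,0.38,0,0,0,0.91,88],
    [-0.2,0.38,0,0,0,0.91,88],
    [-0.2,0.38,0,0,0,0.91,88],
    [-0.2,0.38,0,0,0,0.91,88],
    [-0.2,0.38,0,0,0,0.91,88],
    [-0.2,0.38,0,0,0,0.91,88],
    [-0.2,0.38,0,0,0,0.91,88],
    [-0.2,0.38,0,0,0,0.91,88],
    [0,0,0,0,0,0,88],
    [0,0,0,0,0,0,88]
  ]
}}

```text
time: 16.6
tool_pos: [629.9, -222.4, 150.3]
eef_rot: [[0.997, 0.071, -0.001], [0.071, -0.997, -0.001], [-0.001, 0.001, -1.0]]
force: [0.2, -0.9, -0.6]
grip_width: 87.9
grasp_force: 0.0
```

```bash
python3 -c "
from h import *
c=snap('top','t3')
plan(625,-223.4,46,0.072)"
```

```text
now [ 630.1 -221.9  150.4] h 0.072 t 16.6 F [ 0.42 -0.04  0.7 ] w 87.9 g 0.0
N 5 v [-0.042  0.009  0.835] az -0.001 tilt(scaled) [0.004 0.004 0.   ]
```

```bash
python3 -c "
from h import *
f=load('w4')['frame'][:,:,::-1]; g=load('t3')['frame'][:,:,::-1]
g=cv2.resize(g[150:250,160:330],(560,330),interpolation=cv2.INTER_CUBIC)
cv2.imwrite('pics/m1.png',cv2.resize(np.vstack([f[:270],g]),None,fx=1,fy=1))"
```

```text
(no output)
```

View pics/m1.png

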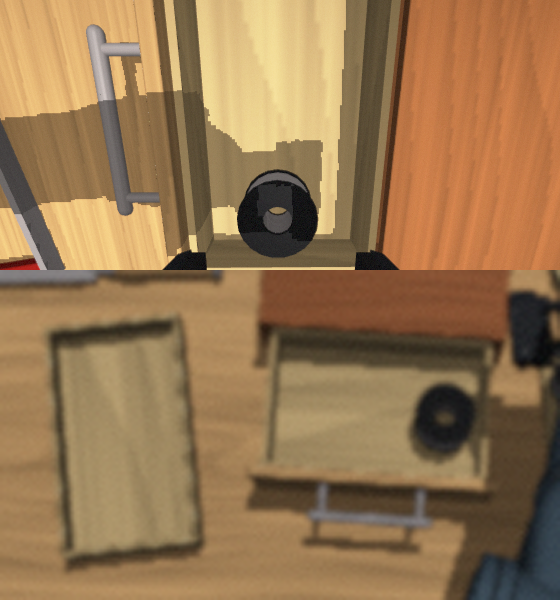

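The first spool stands upright in the right of the drawer, at (277,215) in the wrist view. The tray hasn't moved since the knock. Next is the second spool.

Request:
{"api": "apply_moves", "payload": {
  "rows": [
    [-0.2,0.04,0,0,0,0,88],
    [0,0,0.8,0,0,0,88],
    [0,0,0.8,0,0,0,88],
    [0,0,0.8,0,0,0,88],
    [0,0,0.8,0,0,0,88],
    [0,0,0.8,0,0,0,88],
    [0,0,0.2,0,0,0,88],
    [0,0,0,0,0,0,55],
    [0,0,0,0,0,0,55],
    [0,0,0,0,0,0,55]
  ]
}}

```text
time: 17.65
tool_pos: [626.1, -224.8, 47.1]
eef_rot: [[0.998, 0.069, 0.002], [0.069, -0.998, -0.002], [0.002, 0.002, -1.0]]
force: [1.3, -0.1, 0.0]
grip_width: 66.6
grasp_force: 12.3
```

Request:
{"api": "apply_moves", "payload": {
  "rows": [
    [0,0,0,0,0,0,55],
    [0,0,0,0,0,0,55],
    [0,0,0,0,0,0,55]
  ]
}}

```text
time: 17.95
tool_pos: [626.0, -224.8, 47.0]
eef_rot: [[0.998, 0.069, 0.002], [0.069, -0.998, -0.002], [0.002, 0.002, -1.0]]
force: [-1.0, -0.4, 6.7]
grip_width: 65.2
grasp_force: 40.0
```

Request:
{"api": "apply_moves", "payload": {
  "rows": [
    [0,0,-0.5,0,0,0,55],
    [0,0,-0.8,0,0,0,55],
    [0,0,-0.8,0,0,0,55],
    [0,0,-0.8,0,0,0,55],
    [0,0,-0.8,0,0,0,55],
    [0,0,-0.5,0,0,0,55],
    [0,0,0,0,0,0,55],
    [0,0,0,0,0,0,55],
    [0,0,0,0,0,0,55]
  ]
}}

```text
time: 18.85
tool_pos: [624.3, -223.9, 149.4]
eef_rot: [[0.998, 0.069, -0.002], [0.069, -0.998, -0.001], [-0.002, 0.0, -1.0]]
force: [0.1, -0.4, -1.6]
grip_width: 65.9
grasp_force: 40.0
```

```bash
python3 -c "
from h import *
F=[]
for i in range(5): read_camera('wrist'); F.append(status.observe()['force'][2])
print(np.round(F,1),np.mean(F))
plan(573.5+2+6,-3.5,150,1.525)
# tray from t3
c=load('t3'); k=170/560
B=lambda x,y:pix2w(c,160+(x+.5)*k-.5,150+(y+.5)/3.3-.5,50)
T=np.array([B(x,y-270) for x,y in[(48,333),(180,318),(202,545),(66,562)]])
L=np.array([(126,73),(126,-73),(-126,-73),(-126,73)],float);P=T[:,:2]
X=L.T@(P-P.mean(0));u,s,v=np.linalg.svd(X);R=v.T@u.T;t=P.mean(0);h=np.arctan2(R[1,0],R[0,0])
print('tray',t,h,((R@L.T).T+t-P).round(1))
for lx in(-78,0,78): print((R@(lx,0)+t).round(1))
"
```

```text
[-2.  -1.7 -1.8 -2.3 -1.9] -1.929899150445321
now [ 624.9 -224.1  150.1] h 0.069 t 19.1 F [-0.28 -0.53 -1.91] w 65.8 g 40.0
N 16 v [ 0.348 -0.507  0.   ] az -0.91 tilt(scaled) [0.008 0.009 0.   ]
tray [546.225 266.45 ] 0.13990226909572367 [[ 1.   1.6]
 [ 1.4 -1. ]
 [-1.6 -1.4]
 [-0.8  0.8]]
[469.  255.6]
[546.2 266.4]
[623.5 277.3]
```

It weighs about 1.9 N, so it is aluminium and goes in the tray. First I check the clearance to the glue bottle.

```bash
python3 -c "
from h import *
c=load('top'); print('glue',pix2w(c,128,170,190),pix2w(c,138,182,0))
plan(623.5,277.3,150,0.14)"
```

```text
glue [616.  469.3 190. ] [619.7 496.3   0. ]
now [ 624.9 -224.1  150.1] h 0.069 t 19.1 F [-0.28 -0.53 -1.91] w 65.8 g 40.0
N 22 v [ 0.092 -0.907  0.   ] az -0.032 tilt(scaled) [0.008 0.009 0.   ]
```

Request:
{"api": "apply_moves", "payload": {
  "rows": [
    [0.09,-0.91,0,0,0,-0.03,55],
    [0.09,-0.91,0,0,0,-0.03,55],
    [0.09,-0.91,0,0,0,-0.03,55],
    [0.09,-0.91,0,0,0,-0.03,55],
    [0.09,-0.91,0,0,0,-0.03,55],
    [0.09,-0.91,0,0,0,-0.03,55],
    [0.09,-0.91,0,0,0,-0.03,55],
    [0.09,-0.91,0,0,0,-0.03,55],
    [0.09,-0.91,0,0,0,-0.03,55],
    [0.09,-0.91,0,0,0,-0.03,55]
  ]
}}

```text
time: 20.1
tool_pos: [628.9, 5.3, 150.4]
eef_rot: [[0.995, 0.099, 0.0], [0.099, -0.995, -0.001], [-0.0, 0.001, -1.0]]
force: [0.3, 0.5, -2.5]
grip_width: 65.7
grasp_force: 40.0
```

Request:
{"api": "apply_moves", "payload": {
  "rows": [
    [0.09,-0.91,0,0,0,-0.03,55],
    [0.09,-0.91,0,0,0,-0.03,55],
    [0.09,-0.91,0,0,0,-0.03,55],
    [0.09,-0.91,0,0,0,-0.03,55],
    [0.09,-0.91,0,0,0,-0.03,55],
    [0.09,-0.91,0,0,0,-0.03,55],
    [0.09,-0.91,0,0,0,-0.03,55],
    [0.09,-0.91,0,0,0,-0.03,55],
    [0.09,-0.91,0,0,0,-0.03,55],
    [0.09,-0.91,0,0,0,-0.03,55]
  ]
}}

```text
time: 21.1
tool_pos: [625.6, 233.8, 150.0]
eef_rot: [[0.992, 0.129, -0.0], [0.129, -0.992, -0.001], [-0.0, 0.001, -1.0]]
force: [-0.7, -0.2, -3.0]
grip_width: 65.5
grasp_force: 40.0
```

Request:
{"api": "apply_moves", "payload": {
  "rows": [
    [0.09,-0.91,0,0,0,-0.03,55],
    [0.09,-0.91,0,0,0,-0.03,55],
    [0,0,0,0,0,0,55],
    [0,0,0,0,0,0,55]
  ]
}}

```text
time: 21.5
tool_pos: [624.1, 278.7, 149.8]
eef_rot: [[0.991, 0.135, -0.0], [0.135, -0.991, -0.002], [-0.001, 0.002, -1.0]]
force: [-0.1, -0.5, -2.0]
grip_width: 65.7
grasp_force: 40.0
```

```bash
python3 -c "
from h import *
c=snap('wrist','w5')
a=.14;D=np.array([546.2,266.4]);R=np.array([[np.cos(a),-np.sin(a)],[np.sin(a),np.cos(a)]])
for l in [(126,73,50),(126,-73,50),(120,67,6),(120,-67,6)]: print(l,np.round(w2pix(c,(*(D+R@l[:2]),l[2])),1))
plan(623.5,277.3,34,0.14)"
```

```text
(126, 73, 50) [193.9 158.2]
(126, -73, 50) [370.6 157.7]
(120, 67, 6) [213.3 158.6]
(120, -67, 6) [350.7 158.2]
now [624.5 277.5 149.9] h 0.134 t 21.6 F [ 0.43 -0.75 -2.11] w 65.4 g 40.0
N 5 v [-0.008  0.     0.927] az -0.012 tilt(scaled) [0.024 0.004 0.   ]
```

View pics/w5.png

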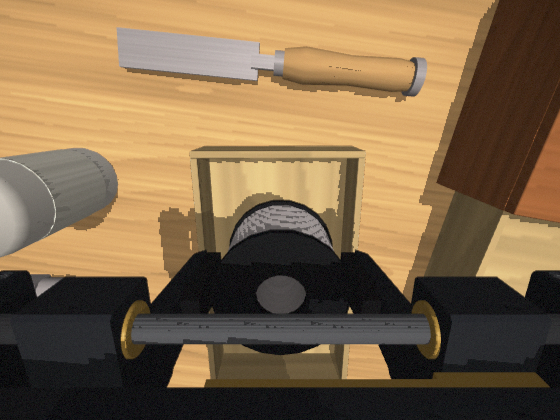

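Request:
{"api": "apply_moves", "payload": {
  "rows": [
    [0.1,-0.1,0,0,0,0,55],
    [0,0,0.9,0,0,0,55],
    [0,0,0.9,0,0,0,55],
    [0,0,0.9,0,0,0,55],
    [0,0,0.9,0,0,0,55],
    [0,0,0.6,0,0,0,55],
    [0,0,0.3,0,0,0,55],
    [0,0,0,0,0,0,55]
  ]
}}

```text
time: 22.35
tool_pos: [626.2, 280.7, 36.9]
eef_rot: [[0.991, 0.134, -0.001], [0.134, -0.991, -0.002], [-0.001, 0.002, -1.0]]
force: [-1.1, 0.8, -3.1]
grip_width: 65.0
grasp_force: 40.0
```

Request:
{"api": "apply_moves", "payload": {
  "rows": [
    [0,0,0.04,0,0,0,55],
    [0,0,0,0,0,0,76],
    [0,0,0,0,0,0,76],
    [0,0,-0.5,0,0,0,76],
    [0,0,-0.9,0,0,0,76],
    [0,0,-0.9,0,0,0,76],
    [0,0,-0.9,0,0,0,76],
    [0,0,-0.9,0,0,0,76],
    [0,0,-0.5,0,0,0,88],
    [0,0,0,0,0,0,88]
  ]
}}

```text
time: 23.35
tool_pos: [627.9, 282.2, 154.6]
eef_rot: [[0.991, 0.134, 0.004], [0.134, -0.991, 0.001], [0.004, -0.0, -1.0]]
force: [-0.6, -0.0, -0.5]
grip_width: 87.6
grasp_force: 0.0
```

```bash
python3 -c "
from h import *
c=snap('wrist','w6')
plan(551.8,-348.9,150,0.072)"
```

```text
now [627.  281.7 152.8] h 0.135 t 23.4 F [-0.41  0.58  0.29] w 87.6 g 0.0
N 27 v [-0.207  0.918  0.004] az 0.023 tilt(scaled) [ 0.006 -0.019 -0.   ]
```

Request:
{"api": "apply_moves", "payload": {
  "rows": [
    [-0.21,0.92,0,0,0,0.02,88],
    [-0.21,0.92,0,0,0,0.02,88],
    [-0.21,0.92,0,0,0,0.02,88],
    [-0.21,0.92,0,0,0,0.02,88],
    [-0.21,0.92,0,0,0,0.02,88],
    [-0.21,0.92,0,0,0,0.02,88],
    [-0.21,0.92,0,0,0,0.02,88],
    [-0.21,0.92,0,0,0,0.02,88],
    [-0.21,0.92,0,0,0,0.02,88],
    [-0.21,0.92,0,0,0,0.02,88]
  ]
}}

```text
time: 24.4
tool_pos: [602.1, 45.6, 150.5]
eef_rot: [[0.993, 0.115, -0.002], [0.115, -0.993, -0.002], [-0.002, 0.001, -1.0]]
force: [0.1, 0.7, 0.9]
grip_width: 88.3
grasp_force: 0.0
```

Request:
{"api": "apply_moves", "payload": {
  "rows": [
    [-0.21,0.92,0,0,0,0.02,88],
    [-0.21,0.92,0,0,0,0.02,88],
    [-0.21,0.92,0,0,0,0.02,88],
    [-0.21,0.92,0,0,0,0.02,88],
    [-0.21,0.92,0,0,0,0.02,88],
    [-0.21,0.92,0,0,0,0.02,88],
    [-0.21,0.92,0,0,0,0.02,88],
    [-0.21,0.92,0,0,0,0.02,88],
    [-0.21,0.92,0,0,0,0.02,88],
    [-0.21,0.92,0,0,0,0.02,88]
  ]
}}

```text
time: 25.4
tool_pos: [574.2, -188.2, 150.8]
eef_rot: [[0.996, 0.095, -0.002], [0.095, -0.996, -0.001], [-0.002, 0.0, -1.0]]
force: [0.1, -0.5, -0.6]
grip_width: 88.3
grasp_force: 0.0
```

Request:
{"api": "apply_moves", "payload": {
  "rows": [
    [-0.21,0.92,0,0,0,0.02,88],
    [-0.21,0.92,0,0,0,0.02,88],
    [-0.21,0.92,0,0,0,0.02,88],
    [-0.21,0.92,0,0,0,0.02,88],
    [-0.21,0.92,0,0,0,0.02,88],
    [-0.21,0.92,0,0,0,0.02,88],
    [-0.21,0.92,0,0,0,0.02,88],
    [0,0,0,0,0,0,88],
    [0,0,0,0,0,0,88]
  ]
}}

```text
time: 26.3
tool_pos: [552.4, -350.6, 151.2]
eef_rot: [[0.997, 0.08, -0.002], [0.08, -0.997, 0.0], [-0.002, -0.0, -1.0]]
force: [0.2, 0.4, -0.3]
grip_width: 88.1
grasp_force: 0.0
```

```bash
python3 -c "
from h import *
plan(551.8,-348.9,46,0.072)"
```

```text
now [ 552.4 -350.6  151.2] h 0.08 t 26.3 F [ 0.15  0.41 -0.33] w 88.1 g 0.0
N 5 v [-0.003 -0.014  0.841] az 0.016 tilt(scaled) [-0.003  0.015 -0.   ]
```

Request:
{"api": "apply_moves", "payload": {
  "rows": [
    [-0.02,-0.06,0,0,0,0.08,88],
    [0,0,0.8,0,0,0,88],
    [0,0,0.8,0,0,0,88],
    [0,0,0.8,0,0,0,88],
    [0,0,0.8,0,0,0,88],
    [0,0,0.8,0,0,0,88],
    [0,0,0.2,0,0,0,88],
    [0,0,0,0,0,0,55],
    [0,0,0,0,0,0,55],
    [0,0,0,0,0,0,55]
  ]
}}

```text
time: 27.3
tool_pos: [553.3, -350.1, 48.7]
eef_rot: [[0.997, 0.073, 0.002], [0.073, -0.997, -0.002], [0.002, 0.002, -1.0]]
force: [0.3, -0.0, 0.1]
grip_width: 66.3
grasp_force: 37.1
```

Request:
{"api": "apply_moves", "payload": {
  "rows": [
    [0,0,0,0,0,0,55],
    [0,0,0,0,0,0,55],
    [0,0,0,0,0,0,55]
  ]
}}

```text
time: 27.6
tool_pos: [553.3, -350.1, 48.6]
eef_rot: [[0.997, 0.073, 0.002], [0.073, -0.997, -0.002], [0.002, 0.002, -1.0]]
force: [-1.1, 0.4, 6.7]
grip_width: 66.0
grasp_force: 40.0
```

Request:
{"api": "apply_moves", "payload": {
  "rows": [
    [0,0,-0.5,0,0,0,55],
    [0,0,-0.8,0,0,0,55],
    [0,0,-0.8,0,0,0,55],
    [0,0,-0.8,0,0,0,55],
    [0,0,-0.8,0,0,0,55],
    [0,0,-0.5,0,0,0,55],
    [0,0,0,0,0,0,55],
    [0,0,0,0,0,0,55],
    [0,0,0,0,0,0,55]
  ]
}}

```text
time: 28.5
tool_pos: [551.6, -349.3, 151.1]
eef_rot: [[0.997, 0.073, -0.002], [0.073, -0.997, -0.0], [-0.002, -0.0, -1.0]]
force: [0.1, 0.1, -1.1]
grip_width: 65.8
grasp_force: 40.0
```

```bash
python3 -c "
from h import *
F=[]
for i in range(5): read_camera('wrist'); F.append(status.observe()['force'][2])
print(np.round(F,1),np.mean(F))
plan(575.5+3.3,-3.5,150,1.525)
plan(549,268.5,150,.137)"
```

```text
[-2.9 -2.7 -2.6 -2.2 -1.9] -2.476209990760917
now [ 552.1 -349.6  151.8] h 0.073 t 28.8 F [-0.35 -0.21 -1.95] w 65.9 g 40.0
N 16 v [ 0.729 -0.608  0.004] az -0.908 tilt(scaled) [0.007 0.008 0.   ]
now [ 552.1 -349.6  151.8] h 0.073 t 28.8 F [-0.35 -0.21 -1.95] w 65.9 g 40.0
N 26 v [ 0.095 -0.946  0.003] az -0.025 tilt(scaled) [0.007 0.008 0.   ]
```

It weighs about 2.5 N: aluminium. It goes in the middle of the tray.

Request:
{"api": "apply_moves", "payload": {
  "rows": [
    [0.1,-0.95,0,0,0,-0.03,55],
    [0.1,-0.95,0,0,0,-0.03,55],
    [0.1,-0.95,0,0,0,-0.03,55],
    [0.1,-0.95,0,0,0,-0.03,55],
    [0.1,-0.95,0,0,0,-0.03,55],
    [0.1,-0.95,0,0,0,-0.03,55],
    [0.1,-0.95,0,0,0,-0.03,55],
    [0.1,-0.95,0,0,0,-0.03,55],
    [0.1,-0.95,0,0,0,-0.03,55],
    [0.1,-0.95,0,0,0,-0.03,55]
  ]
}}

```text
time: 29.75
tool_pos: [556.8, -110.1, 152.1]
eef_rot: [[0.995, 0.103, 0.0], [0.103, -0.995, -0.001], [0.0, 0.001, -1.0]]
force: [-0.2, -0.4, -3.0]
grip_width: 65.7
grasp_force: 40.0
```

Request:
{"api": "apply_moves", "payload": {
  "rows": [
    [0.1,-0.95,0,0,0,-0.03,55],
    [0.1,-0.95,0,0,0,-0.03,55],
    [0.1,-0.95,0,0,0,-0.03,55],
    [0.1,-0.95,0,0,0,-0.03,55],
    [0.1,-0.95,0,0,0,-0.03,55],
    [0.1,-0.95,0,0,0,-0.03,55],
    [0.1,-0.95,0,0,0,-0.03,55],
    [0.1,-0.95,0,0,0,-0.03,55],
    [0.1,-0.95,0,0,0,-0.03,55],
    [0.1,-0.95,0,0,0,-0.03,55]
  ]
}}

```text
time: 30.75
tool_pos: [554.1, 128.7, 151.8]
eef_rot: [[0.991, 0.132, 0.0], [0.132, -0.991, -0.001], [-0.0, 0.001, -1.0]]
force: [-0.6, 0.2, -2.2]
grip_width: 66.2
grasp_force: 40.0
```

Request:
{"api": "apply_moves", "payload": {
  "rows": [
    [0.1,-0.95,0,0,0,-0.03,55],
    [0.1,-0.95,0,0,0,-0.03,55],
    [0.1,-0.95,0,0,0,-0.03,55],
    [0.1,-0.95,0,0,0,-0.03,55],
    [0.1,-0.95,0,0,0,-0.03,55],
    [0.1,-0.95,0,0,0,-0.03,55],
    [0,0,0,0,0,0,55],
    [0,0,0,0,0,0,55]
  ]
}}

```text
time: 31.55
tool_pos: [548.8, 271.1, 151.4]
eef_rot: [[0.988, 0.151, -0.0], [0.151, -0.988, -0.002], [-0.0, 0.002, -1.0]]
force: [0.3, -0.6, -2.1]
grip_width: 65.9
grasp_force: 40.0
```

```bash
python3 -c "
from h import *
c=snap('wrist','w7')
a=.137;D=np.array([551,270.]);R=np.array([[np.cos(a),-np.sin(a)],[np.sin(a),np.cos(a)]])
for l in [(126,73,50),(126,-73,50),(120,67,6),(120,-67,6)]: print(l,np.round(w2pix(c,(*(D+R@l[:2]),l[2])),1))
print(w2pix(c,(627,281,62)))
plan(549,269,37,0.137)"
```

```text
(126, 73, 50) [187.9  47.1]
(126, -73, 50) [382.8  50.7]
(120, 67, 6) [209.8  66.1]
(120, -67, 6) [359.   68.8]
(np.float64(283.7525511126928), np.float64(117.81075993346765))
now [549.2 270.  151.4] h 0.15 t 31.6 F [-0.43 -0.23 -2.58] w 66.2 g 40.0
N 5 v [-0.002  0.008  0.915] az 0.027 tilt(scaled) [0.022 0.004 0.   ]
```

View pics/w7.png

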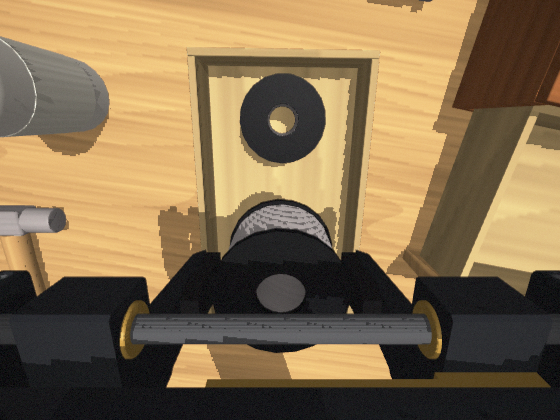

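The tray is where predicted, with its rear corners at (190,51) and (378,54), and the first aluminium spool stands in it at (282,118). I lower this one.

Request:
{"api": "apply_moves", "payload": {
  "rows": [
    [0,0.02,0,0.02,0,0.13,55],
    [0,0,0.9,0,0,0,55],
    [0,0,0.9,0,0,0,55],
    [0,0,0.9,0,0,0,55],
    [0,0,0.9,0,0,0,55],
    [0,0,0.6,0,0,0,55],
    [0,0,0.3,0,0,0,55],
    [0,0,0,0,0,0,55]
  ]
}}

```text
time: 32.4
tool_pos: [548.8, 269.9, 38.5]
eef_rot: [[0.991, 0.137, -0.001], [0.137, -0.991, -0.0], [-0.001, -0.0, -1.0]]
force: [-0.2, 0.2, -1.4]
grip_width: 66.1
grasp_force: 40.0
```

Request:
{"api": "apply_moves", "payload": {
  "rows": [
    [0,0,0.04,0,0,0,55],
    [0,0,0,0,0,0,76],
    [0,0,0,0,0,0,76],
    [0,0,-0.5,0,0,0,76],
    [0,0,-0.9,0,0,0,76],
    [0,0,-0.9,0,0,0,76],
    [0,0,-0.9,0,0,0,76],
    [0,0,-0.9,0,0,0,76],
    [0,0,-0.5,0,0,0,88],
    [0,0,0,0,0,0,88]
  ]
}}

```text
time: 33.4
tool_pos: [550.5, 271.2, 155.8]
eef_rot: [[0.991, 0.137, 0.004], [0.137, -0.991, 0.003], [0.004, -0.002, -1.0]]
force: [0.1, 0.9, -0.9]
grip_width: 87.5
grasp_force: 0.0
```

```bash
python3 -c "
from h import *
plan(633.6,-343.1,150,0.072)"
```

```text
now [550.5 271.2 155.8] h 0.138 t 33.4 F [ 0.14  0.92 -0.87] w 87.5 g 0.0
N 27 v [0.027 0.918 0.009] az 0.024 tilt(scaled) [-0.024 -0.042  0.   ]
```

Request:
{"api": "apply_moves", "payload": {
  "rows": [
    [0.03,0.92,0,0,0,0.03,88],
    [0.03,0.92,0,0,0,0.02,88],
    [0.03,0.92,0,0,0,0.03,88],
    [0.03,0.92,0,0,0,0.02,88],
    [0.03,0.92,0,0,0,0.03,88],
    [0.03,0.92,0,0,0,0.02,88],
    [0.03,0.92,0,0,0,0.03,88],
    [0.03,0.92,0,0,0,0.02,88],
    [0.03,0.92,0,0,0,0.03,88],
    [0.03,0.92,0,0,0,0.02,88]
  ]
}}

```text
time: 34.4
tool_pos: [584.9, 42.3, 151.9]
eef_rot: [[0.994, 0.113, -0.002], [0.113, -0.994, 0.001], [-0.002, -0.001, -1.0]]
force: [-0.3, 0.0, -0.3]
grip_width: 88.0
grasp_force: 0.0
```

Request:
{"api": "apply_moves", "payload": {
  "rows": [
    [0.03,0.92,0,0,0,0.03,88],
    [0.03,0.92,0,0,0,0.02,88],
    [0.03,0.92,0,0,0,0.03,88],
    [0.03,0.92,0,0,0,0.02,88],
    [0.03,0.92,0,0,0,0.03,88],
    [0.03,0.92,0,0,0,0.02,88],
    [0.03,0.92,0,0,0,0.03,88],
    [0.03,0.92,0,0,0,0.02,88],
    [0.03,0.92,0,0,0,0.03,88],
    [0.03,0.92,0,0,0,0.02,88]
  ]
}}

```text
time: 35.4
tool_pos: [615.6, -185.5, 151.6]
eef_rot: [[0.996, 0.088, -0.002], [0.088, -0.996, 0.001], [-0.002, -0.001, -1.0]]
force: [0.8, 0.5, -0.1]
grip_width: 87.8
grasp_force: 0.0
```

Request:
{"api": "apply_moves", "payload": {
  "rows": [
    [0.03,0.92,0,0,0,0.02,88],
    [0.03,0.92,0,0,0,0.02,88],
    [0.03,0.92,0,0,0,0.02,88],
    [0.03,0.92,0,0,0,0.02,88],
    [0.03,0.92,0,0,0,0.02,88],
    [0.03,0.92,0,0,0,0.02,88],
    [0.03,0.92,0,0,0,0.02,88],
    [0,0,0,0,0,0,88],
    [0,0,0,0,0,0,88]
  ]
}}

```text
time: 36.3
tool_pos: [634.0, -344.3, 151.4]
eef_rot: [[0.997, 0.073, -0.002], [0.073, -0.997, 0.002], [-0.002, -0.002, -1.0]]
force: [0.3, 0.4, -0.0]
grip_width: 87.9
grasp_force: 0.0
```

```bash
python3 -c "
from h import *
plan(633.6,-343.1,47,0.072)"
```

```text
now [ 634.  -344.3  151.4] h 0.073 t 36.3 F [ 0.27  0.43 -0.  ] w 87.9 g 0.0
N 5 v [-0.002 -0.009  0.836] az 0.002 tilt(scaled) [-0.021  0.016 -0.   ]
```

Request:
{"api": "apply_moves", "payload": {
  "rows": [
    [-0.02,-0.05,0,0,0,0,88],
    [0,0,0.8,0,0,0,88],
    [0,0,0.8,0,0,0,88],
    [0,0,0.8,0,0,0,88],
    [0,0,0.8,0,0,0,88],
    [0,0,0.8,0,0,0,88],
    [0,0,0.2,0,0,0,88],
    [0,0,0,0,0,0,55],
    [0,0,0,0,0,0,55],
    [0,0,0,0,0,0,55]
  ]
}}

```text
time: 37.3
tool_pos: [634.9, -344.2, 49.1]
eef_rot: [[0.997, 0.074, 0.002], [0.074, -0.997, -0.001], [0.002, 0.001, -1.0]]
force: [0.7, -1.0, -0.2]
grip_width: 65.8
grasp_force: 8.2
```

Request:
{"api": "apply_moves", "payload": {
  "rows": [
    [0,0,0,0,0,0,55],
    [0,0,0,0,0,0,55],
    [0,0,0,0,0,0,55]
  ]
}}

```text
time: 37.6
tool_pos: [634.9, -344.3, 49.0]
eef_rot: [[0.997, 0.073, 0.002], [0.073, -0.997, -0.0], [0.002, 0.001, -1.0]]
force: [-0.9, -0.5, 6.0]
grip_width: 65.5
grasp_force: 40.0
```

Request:
{"api": "apply_moves", "payload": {
  "rows": [
    [0,0,-0.5,0,0,0,55],
    [0,0,-0.8,0,0,0,55],
    [0,0,-0.8,0,0,0,55],
    [0,0,-0.8,0,0,0,55],
    [0,0,-0.8,0,0,0,55],
    [0,0,-0.5,0,0,0,55],
    [0,0,0,0,0,0,55],
    [0,0,0,0,0,0,55],
    [0,0,0,0,0,0,55]
  ]
}}

```text
time: 38.5
tool_pos: [633.0, -343.0, 150.9]
eef_rot: [[0.997, 0.074, -0.003], [0.074, -0.997, 0.002], [-0.003, -0.002, -1.0]]
force: [-0.0, -0.7, -6.5]
grip_width: 65.7
grasp_force: 40.0
```

```bash
python3 -c "
from h import *
F=[]
for i in range(5): read_camera('wrist'); F.append(status.observe()['force'][2])
print(np.round(F,1),np.mean(F))
plan(575.5+3.3,3,150,1.525)
plan(472,259,150,.137)"
```

```text
[-5.8 -4.9 -5.6 -6.4 -5.6] -5.662665678903368
now [ 633.8 -343.4  152. ] h 0.074 t 38.8 F [ 0.07  0.43 -5.62] w 65.2 g 40.0
N 16 v [ 0.574 -0.768  0.005] az -0.907 tilt(scaled) [-0.013  0.01  -0.   ]
now [ 633.8 -343.4  152. ] h 0.074 t 38.8 F [ 0.07  0.43 -5.62] w 65.2 g 40.0
N 26 v [-0.15  -0.948  0.003] az -0.024 tilt(scaled) [-0.013  0.01  -0.   ]
```

It weighs about 5.7 N: steel. It goes in the drawer, left of the first.

```bash
python3 -c "
from h import *
plan(580,26,150,1.525)"
```

```text
now [ 633.8 -343.4  152. ] h 0.074 t 38.8 F [ 0.07  0.43 -5.62] w 65.2 g 40.0
N 16 v [ 0.621 -0.809  0.005] az -0.907 tilt(scaled) [-0.013  0.01  -0.   ]
```

Request:
{"api": "apply_moves", "payload": {
  "rows": [
    [0.62,-0.81,0,0,0,-0.91,55],
    [0.62,-0.81,0,0,0,-0.91,55],
    [0.62,-0.81,0,0,0,-0.91,55],
    [0.62,-0.81,0,0,0,-0.91,55],
    [0.62,-0.81,0,0,0,-0.91,55],
    [0.62,-0.81,0,0,0,-0.91,55],
    [0.62,-0.81,0,0,0,-0.91,55],
    [0.62,-0.81,0,0,0,-0.91,55]
  ]
}}

```text
time: 39.55
tool_pos: [685.7, -149.8, 152.7]
eef_rot: [[0.693, 0.721, 0.0], [0.721, -0.693, 0.001], [0.001, -0.0, -1.0]]
force: [-0.0, 0.6, -6.1]
grip_width: 65.8
grasp_force: 40.0
```

Request:
{"api": "apply_moves", "payload": {
  "rows": [
    [0.62,-0.81,0,0,0,-0.91,55],
    [0.62,-0.81,0,0,0,-0.91,55],
    [0.62,-0.81,0,0,0,-0.91,55],
    [0.62,-0.81,0,0,0,-0.91,55],
    [0.62,-0.81,0,0,0,-0.91,55],
    [0.62,-0.81,0,0,0,-0.91,55],
    [0.62,-0.81,0,0,0,-0.91,55],
    [0.62,-0.81,0,0,0,-0.91,55],
    [0,0,0,0,0,0,55],
    [0,0,0,0,0,0,55]
  ]
}}

```text
time: 40.55
tool_pos: [595.9, 27.3, 153.2]
eef_rot: [[0.041, 0.999, 0.0], [0.999, -0.041, 0.0], [0.0, 0.0, -1.0]]
force: [0.7, -0.4, -7.0]
grip_width: 65.3
grasp_force: 40.0
```

```bash
python3 -c "
from h import *
plan(580,26,52,1.525)"
```

```text
now [595.9  27.3 153.2] h 1.53 t 40.5 F [ 0.67 -0.41 -6.96] w 65.3 g 40.0
N 5 v [-0.016 -0.126  0.81 ] az 0.009 tilt(scaled) [ 0.004 -0.004 -0.   ]
```

Request:
{"api": "apply_moves", "payload": {
  "rows": [
    [-0.04,-0.4,0,0,0,0.05,55],
    [-0.04,-0.23,0,0,0,0,55],
    [0,0,0.8,0,0,0,55],
    [0,0,0.8,0,0,0,55],
    [0,0,0.8,0,0,0,55],
    [0,0,0.8,0,0,0,55],
    [0,0,0.6,0,0,0,55],
    [0,0,0.2,0,0,0,55],
    [0,0,0,0,0,0,55]
  ]
}}

```text
time: 41.45
tool_pos: [579.5, 25.9, 52.5]
eef_rot: [[0.046, 0.999, -0.001], [0.999, -0.046, 0.001], [0.001, -0.001, -1.0]]
force: [-0.8, -0.3, -5.3]
grip_width: 65.3
grasp_force: 40.0
```

```bash
python3 -c "
from h import *
plan(580,26,52,1.525)"
```

```text
now [579.5  25.9  52.5] h 1.524 t 41.5 F [-0.76 -0.33 -5.35] w 65.3 g 40.0
N 1 v [0.003 0.02  0.021] az -0.006 tilt(scaled) [-0.012 -0.005  0.   ]
```

Request:
{"api": "apply_moves", "payload": {
  "rows": [
    [0,0,0.03,0,0,0,55],
    [0,0,0,0,0,0,76],
    [0,0,0,0,0,0,76],
    [0,0,-0.5,0,0,0,76],
    [0,0,-0.9,0,0,0,76],
    [0,0,-0.9,0,0,0,76],
    [0,0,-0.9,0,0,0,76],
    [0,0,-0.9,0,0,0,76],
    [0,0,0,0,0,0,50],
    [0,0,0,0,0,0,24]
  ]
}}

```text
time: 42.45
tool_pos: [580.4, 26.1, 155.8]
eef_rot: [[0.046, 0.999, 0.002], [0.999, -0.046, 0.001], [0.001, 0.002, -1.0]]
force: [-0.0, -0.6, -1.1]
grip_width: 61.8
grasp_force: 0.0
```

```bash
python3 -c "
from h import *
c=snap('wrist','w8');t=snap('top','t4')
print(w2pix(c,(460,1.8,80)))
f=c['frame'][:,:,::-1]; g=t['frame'][:,:,::-1]
g=cv2.resize(g[150:250,160:330],(560,330),interpolation=cv2.INTER_CUBIC)
cv2.imwrite('pics/m2.png',np.vstack([f[:270],g]))
plan(460.5,-1,160,1.522)"
```

```text
(np.float64(136.07328138020145), np.float64(256.1527387172774))
now [579.4  26.  154.3] h 1.525 t 42.5 F [-0.09 -0.4  -0.74] w 54.7 g 0.0
N 5 v [-0.261 -0.94  -0.046] az 0.006 tilt(scaled) [-0.011 -0.005  0.   ]
```

View pics/m2.png

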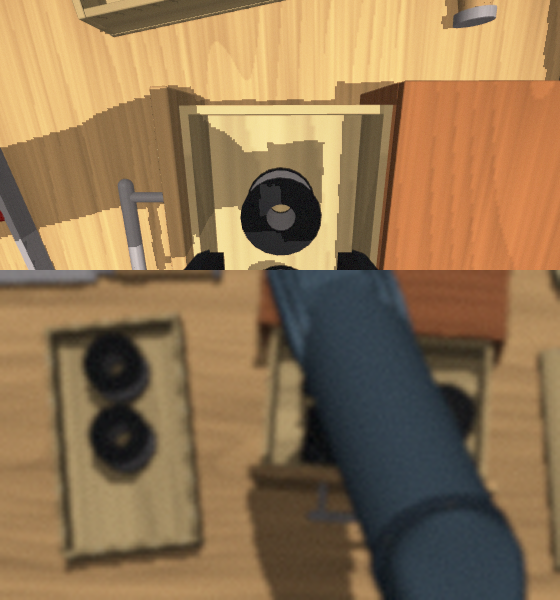

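All four spools stand upright: two in the tray at (115,367) and (122,437) in this montage, and two in the drawer. Next I close the drawer by its handle.

Request:
{"api": "apply_moves", "payload": {
  "rows": [
    [-0.26,-0.94,-0.05,0,0,0,24],
    [-0.26,-0.94,-0.05,0,0,0,24],
    [-0.26,-0.94,-0.05,0,0,0,24],
    [-0.26,-0.94,-0.05,0,0,0,24],
    [-0.26,-0.94,-0.05,0,0,0,24],
    [0,0,0,0,0,0,24],
    [0,0,0,0,0,0,24]
  ]
}}

```text
time: 43.25
tool_pos: [460.8, -1.0, 160.6]
eef_rot: [[0.046, 0.999, -0.001], [0.999, -0.046, 0.001], [0.001, -0.001, -1.0]]
force: [0.0, -0.1, 0.6]
grip_width: 23.8
grasp_force: 0.0
```

```bash
python3 -c "
from h import *
plan(460.5,-1,65,1.522)"
```

```text
now [460.8  -1.  160.6] h 1.525 t 43.2 F [ 0.01 -0.12  0.65] w 23.8 g 0.0
N 5 v [ 0.    -0.002  0.765] az 0.005 tilt(scaled) [-0.008 -0.007  0.   ]
```

Request:
{"api": "apply_moves", "payload": {
  "rows": [
    [0,0,0.76,0,0,0,24],
    [0,0,0.76,0,0,0,24],
    [0,0,0.76,0,0,0,24],
    [0,0,0.76,0,0,0,24],
    [0,0,0.76,0,0,0,24],
    [0,0,0,0,0,0,5],
    [0,0,0,0,0,0,5],
    [0,0,0,0,0,0,5],
    [0,0,0,0,0,0,5]
  ],
  "force": 30
}}

```text
time: 44.15
tool_pos: [460.7, -0.5, 65.7]
eef_rot: [[0.046, 0.999, -0.0], [0.999, -0.046, 0.002], [0.002, -0.001, -1.0]]
force: [1.8, 2.5, -19.2]
grip_width: 9.7
grasp_force: 30.0
```

Request:
{"api": "apply_moves", "payload": {
  "rows": [
    [0,0.15,0,0,0,0,5],
    [0,0.3,0,0,0,0,5],
    [0,0.4,0,0,0,0,5],
    [0,0.5,0,0,0,0,5],
    [0,0.5,0,0,0,0,5],
    [0,0.5,0,0,0,0,5],
    [0,0.5,0,0,0,0,5],
    [0,0.5,0,0,0,0,5],
    [0,0.5,0,0,0,0,5],
    [0,0.5,0,0,0,0,5]
  ]
}}

```text
time: 45.15
tool_pos: [569.4, -5.2, 65.7]
eef_rot: [[0.046, 0.999, -0.002], [0.999, -0.046, 0.002], [0.001, -0.002, -1.0]]
force: [-1.9, 4.2, -10.4]
grip_width: 10.1
grasp_force: 30.0
```

Request:
{"api": "apply_moves", "payload": {
  "rows": [
    [0,0.4,0,0,0,0,5],
    [0,0.4,0,0,0,0,5],
    [0,0.3,0,0,0,0,5],
    [0,0.2,0,0,0,0,5],
    [0,0,0,0,0,0,5]
  ]
}}

```text
time: 45.65
tool_pos: [603.2, -6.6, 65.8]
eef_rot: [[0.046, 0.999, 0.001], [0.999, -0.046, 0.002], [0.002, 0.001, -1.0]]
force: [2.0, 4.7, -14.3]
grip_width: 9.9
grasp_force: 30.0
```

Request:
{"api": "apply_moves", "payload": {
  "rows": [
    [0,0.1,0,0,0,0,5],
    [0,0.1,0,0,0,0,5],
    [0,0,0,0,0,0,5]
  ]
}}

```text
time: 45.95
tool_pos: [607.3, -6.8, 65.8]
eef_rot: [[0.045, 0.999, -0.0], [0.999, -0.045, 0.002], [0.002, -0.0, -1.0]]
force: [-0.3, 5.9, -13.0]
grip_width: 9.9
grasp_force: 30.0
```

Request:
{"api": "apply_moves", "payload": {
  "rows": [
    [0,0.06,0,0,0,0,5],
    [0,0,0,0,0,0,5]
  ]
}}

```text
time: 46.15
tool_pos: [608.5, -6.9, 65.7]
eef_rot: [[0.045, 0.999, -0.001], [0.999, -0.045, 0.002], [0.002, -0.001, -1.0]]
force: [-1.3, 5.1, -12.4]
grip_width: 10.2
grasp_force: 30.0
```

Request:
{"api": "apply_moves", "payload": {
  "rows": [
    [0,0.06,0,0,0,0,5],
    [0,0,0,0,0,0,5]
  ]
}}

```text
time: 46.35
tool_pos: [608.6, -6.9, 65.7]
eef_rot: [[0.045, 0.999, -0.004], [0.999, -0.045, 0.001], [0.001, -0.004, -1.0]]
force: [-5.5, 5.6, -7.6]
grip_width: 10.1
grasp_force: 30.0
```

Request:
{"api": "apply_moves", "payload": {
  "rows": [
    [0,0.06,0,0,0,0,5],
    [0,0,0,0,0,0,5]
  ]
}}

```text
time: 46.55
tool_pos: [608.6, -6.9, 65.6]
eef_rot: [[0.045, 0.999, -0.007], [0.999, -0.045, 0.001], [0.001, -0.007, -1.0]]
force: [-10.0, 5.0, -2.7]
grip_width: 9.9
grasp_force: 30.0
```

Request:
{"api": "apply_moves", "payload": {
  "rows": [
    [0,0,0,0,0,0,22],
    [0,-0.1,0,0,0,0,22],
    [0,0,0,0,0,0,22],
    [0,0,-0.5,0,0,0,22],
    [0,0,-0.9,0,0,0,22],
    [0,0,-0.9,0,0,0,22],
    [0,0,-0.9,0,0,0,22],
    [0,0,-0.9,0,0,0,22],
    [0,0,-0.9,0,0,0,22],
    [0,0,0,0,0,0,22]
  ]
}}

```text
time: 47.55
tool_pos: [611.9, -7.9, 195.5]
eef_rot: [[0.047, 0.999, 0.008], [0.999, -0.047, 0.001], [0.001, 0.008, -1.0]]
force: [0.2, 0.1, 0.1]
grip_width: 21.7
grasp_force: 0.0
```

Request:
{"api": "apply_moves", "payload": {
  "rows": [
    [0,-0.9,-0.5,0,0,0,22],
    [0,-0.9,-0.5,0,0,0,22],
    [0,-0.9,-0.5,0,0,0,22],
    [0,-0.9,-0.5,0,0,0,22],
    [0,0,0,0,0,0,22],
    [0,0,0,0,0,0,22],
    [0,0,0,0,0,0,22]
  ]
}}

```text
time: 48.25
tool_pos: [519.9, -3.9, 240.5]
eef_rot: [[0.046, 0.999, -0.0], [0.999, -0.046, 0.001], [0.001, -0.0, -1.0]]
force: [-0.9, 0.3, -0.2]
grip_width: 22.2
grasp_force: 0.0
```

```bash
python3 -c "
from h import *
plan(600,0,100,1.5)
w=snap('wrist','w9'); t=snap('top','t5')
p=w2pix(w,(609,-6,80)); print(p)
f=w['frame'][:300,:,::-1]; g=cv2.resize(t['frame'][130:250,160:430,::-1],(560,249),interpolation=cv2.INTER_CUBIC)
cv2.imwrite('pics/m3.png',np.vstack([f,g]))"
```

```text
now [519.9  -3.9 240.5] h 1.524 t 48.2 F [-0.9   0.25 -0.24] w 22.2 g 0.0
N 6 v [0.057 0.531 0.937] az 0.041 tilt(scaled) [-0.001 -0.009  0.   ]
(np.float64(363.6269267203048), np.float64(194.14717936857318))
```

View pics/m3.png

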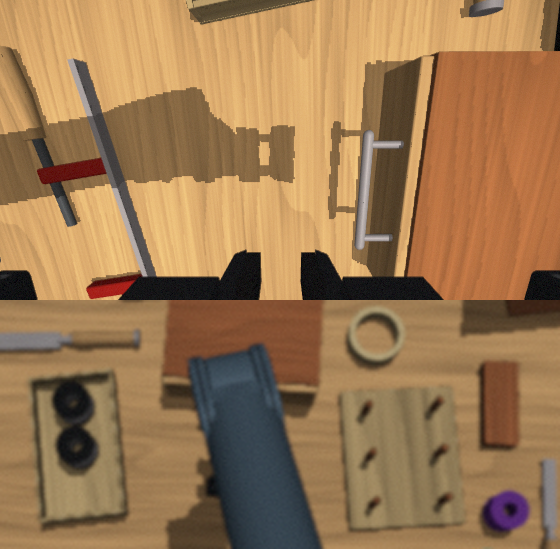

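The drawer front is flush with the unit (at about x=430 in the wrist view), all six rack posts are bare and two spools stand in the tray. I hand in.

```bash
python3 -c "
from h import *
print(bot.finish_job())"
```

```text
the job is handed in; nothing more can be done
None
```

I handed the job in at about 48 s: the two steel spools are in the drawer, pushed home against its stop, and the two aluminium spools are in the tray; the judge's result was not shown.

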